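# Reset the red gas valve: shut to the stop, back two turns, keep hold

### The arm

A 6-joint arm with a two-finger parallel gripper is mounted at the origin on the work surface. World frame = base frame: x ahead of the robot, y to its left, z up, the work surface at z = 0. Lengths are in m, angles in rad, forces in N, time in s.
With the tool pointing down it reaches from about 0.275 to 0.875 m from the base axis. Payload 12.5 kg.
Tool frame: the origin (TCP) lies between the finger pads; the fingertips stand 14 mm ahead of it and the grasp point (between the pads) lies 5 mm behind it; z points along the fingers, y is the line along which they close (so a half turn about z gives the same grasp; the last joint's range is limited). The gripper opens to 85 mm and grips with 20 to 120 N. Pads are 22 mm wide; open, the fingers measure 114 mm over their backs; the gripper's body (76 mm by 85 mm) begins 54 mm behind the grasp point. The pads swing forward as they close: fully open they stand 13 mm farther back than shut.
Start: joints at [1.137, 0.351, 1.652, -0, 1.139, -0.085], TCP at [0.188, 0.517, 0.245] pointing down, gripper open.
Joint ranges: [-2.75, 2.75], [-0.79, 2.1], [0.01, 2.65], [-1.57, 4.71], [0.07, 3.14], [-2.87, 2.87]. Speed limits (rad/s): [2.22, 2.22, 2.79, 3.14, 3.14, 3.14].

### API

Orientations are given as a unit quaternion [w, x, y, z].
In Python, from workcell import monitor, get_image, sign_off, masks_of gives the robot as it stands.
- The arm moves only by the tool carry_out, never from a script. Its argument "plan" is a list that holds one entry, the list of rows, each a list of 7 numbers: the shift along the tool's x, y, z in units of 0.2 m (1.0 is 0.2 m), then the turn, a rotation vector about the tool's x, y, z in units of 2 pi rad (1.0 is 2 pi rad), then the finger opening in mm, from 0 to 85.4. In form: [[[x, y, z, wx, wy, wz, fingers], ...]]. A call has 1 to 12 rows; each row shifts and turns the commanded pose from where the row before left it, along the tool's axes as they then stand; what a row does not reach is not made up. A row lasts 1/12 s, in which the tool goes at most 41.7 mm and 7.16 degrees, less where a joint would pass 70% of its speed; a pose out of reach is approached as far as the arm can. A call with a number of a shift or a turn outside -1 to 1 is refused whole. A call with a gripper value outside its range is refused whole. The fingers move at their own pace and stop on an object; "grip_force" is the grip in N (left out, the last holds). Time passes only in rows, so rows that do not move let the fingers close. It gives the time, the measured TCP pose, the force, the opening and the grip force at its end, in the units of the state.
- monitor.get_state(): the state, without advancing time (a new reading comes with each control period).
- get_image(name): name is "scene" or "top"; returns a dict with "image" (400x640x3 uint8, red, green, blue), "fx", "fy", "cx", "cy" (pixels), "R" (3x3) and "t" (3): a world point X has camera coordinates R X + t. Camera axes: x right, y down, z forward; pixel columns grow to the right and rows downward; lengths in m; the calibration is good to about 2 mm. A picture is of the moment at which its call begins. There is no depth.
- sign_off(): hands the job in; it is judged then, once.
Trained networks look in a picture, given as the dict that the camera call returned (one of the last four; its "shot" number tells which), for a name from the list of things; names that differ only in an ending like _2 or _b are one class to them, and where a whole thing is asked for, a point or a joint stands for the part that bears it (a point fixed in the world has none). Each returns a list of dicts, best first, with "score" (0 to 1); they miss things now and then, are a little off and sometimes report something else, mostly with a low value. They report only what shows in the picture. A call takes as long as a camera call. They do not tell look-alikes from the thing itself.
- masks_of(picture, thing): "region" (400x640 bool, what is visible of it) and "rect" ([centre column, centre row, width, height] in pixels, round what is visible of it).
The state is a dict: "time": time; "qpos": joint angles; "qd": joint speeds; "tau": joint torques, N m; "eef_pos": TCP position; "ee_rot": TCP orientation; "wrist_force": force on the tool from outside, world axes, zero at the start; "ft_torque": the same for the moment, N m; "opening": opening from 0.0 (shut) to 1.0 (fully open); "gripper_force": force on a finger pad.
Only numpy, scipy, OpenCV 4.12 (cv2) and the standard library are available. Lean on these libraries where they do the work, as an engineer would, in place of code of your own. Each camera call takes 0.05 s, during which the arm holds its last target. There are 200 camera calls.

### The job

On the soldering bench, turn the red handwheel of its gas valve clockwise (seen from above) until it comes up against its stop, then back it off counter-clockwise by exactly two full turns. Finish still gripping the red wheel's black handle between the fingers, holding it still. Leave the blue-wheeled valve and the loose things on the bench as they are.

Things in the scene. Friction and masses are not known exactly. Their poses are not given: they have to be found in the camera images.
- red_wheel (a joint): The red wheel's turning on its vertical stem, rad. 0 is fully shut, against a hard stop; it grows counter-clockwise seen from above (opening), so one turn is 6.283. It can be opened to 20 and starts about half a turn to one and a half turns open. The wheel is stiff (about 0.08 N m, 1.5 N at the handle), stays where it is left, and neither rises nor sinks.
- red_hub (a point): Centre of the red handwheel: on its vertical stem, at the top face of the hub, 109 mm above the bench. The red ring is 122 mm across outside (bar 12 mm thick, its top 108 mm above the bench), with three spokes and a hub 26 mm across. The valve is fixed to the bench by a 100 mm square aluminium plate under a brass body; plate and stop direction may face any way.
- red_grip (a point): Middle (half-way up) of the red wheel's black crank handle: an upright round plastic sleeve 16 mm across and 50 mm tall that spins freely on its own axis. It stands on the ring 55 mm from the wheel's axis, from 110 to 160 mm above the bench, so this point is at 135 mm and circles the hub as the wheel turns. Free all round and above: it can be gripped from above and led round with the fingers keeping one direction.
- red_handle: The same black handle sleeve of the red wheel; origin at the centre of its lower end, 110 mm above the bench, z up along the sleeve.
- blue_handle: Black handle sleeve of the blue wheel, a valve of the same make and size that is to be left alone; origin at the centre of its lower end, 110 mm above the bench, 55 mm from the blue wheel's axis.
- blue_hub (a point): Centre of the blue handwheel, at the top face of its hub, 109 mm above the bench; same sizes as the red one. The two valves may change places.
- flux_jar: Bystander: small jar with white cap, 44 mm across, 50 mm tall, loose; origin at the centre of its underside.
- driver: Bystander: screwdriver lying on the bench between the two valves, loose; origin on its underside.
- tip_pot: Bystander: dark steel tip-cleaner pot with brass filling, 68 mm across, 40 mm tall, loose; origin at the centre of its underside.
- pallet: Bystander: aluminium pallet, 110 x 160 mm, 8 mm thick, with a green circuit board on it (16 mm tall in all), loose; origin at the centre of its underside.
Things that resemble listed ones, but are neither listed nor needed, are in the scene too. What is shaped like the part that bears red_wheel but white is not meant.

How it is judged:
By the outcome, as a careful person would: the job done as asked, in the order asked, and still so for the second after the job is handed in, while the arm keeps its last pose, push and grip.
It also fails if it takes over 64 s, if anything falls off the work surface, if the arm or the gripper's body presses on something with over 40 N, if the wrist force passes 120 N, or if a joint passes its speed limit or range.

## Working session

There is one attempt and no reset: what is moved stays moved. The work goes in short steps, Python scripts to look and compute and a tool call to move; the robot and the scene stay as the last step left them, time stands still between calls to the robot, and variables do not carry over. Pictures are saved under pics/ and viewed, at most 10 in all, crops included, and the job is handed in when it is done.

Besides the shell and the picture viewer there is one more tool, called in YAML: its name, and indented under it one key for each argument. carry_out: Moves the arm, as the interface text tells. Its arguments: {"type":"object","properties":{"plan":{"type":"array"},"grip_force":{"type":"number"}},"required":["plan"]}

```bash
mkdir -p pics; ls; python3 - <<'E'
from workcell import monitor,get_image,masks_of
import cv2,numpy as np
print(monitor.get_state())
a=get_image("top");b=get_image("scene")
cv2.imwrite("pics/a.png",a["image"][...,::-1]);cv2.imwrite("pics/b.png",b["image"][...,::-1])
for n,p in(("top",a),("scene",b)):
  print(n,p["fx"],p["cx"],p["cy"],p["R"],p["t"])
  for th in("red_wheel","red_handle"):
    for m in masks_of(p,th)[:4]: print(n,th,round(m["score"],2),np.round(m["rect"],1))
E
```

```text
pics
{'time': 0.0, 'qpos': array([ 1.13740233e+00,  3.51247042e-01,  1.65243067e+00,  1.36691000e-05,
        1.13911038e+00, -8.46124459e-02]), 'qd': array([-1.07527783e-03,  5.11400358e-04,  1.00537123e-03, -2.07187020e-03,
       -1.91221295e-03, -6.96198927e-05]), 'tau': array([-3.19859275e-03, -5.06094968e+01, -2.91397297e+01, -1.57120617e-04,
        4.45630867e-03, -5.80215760e-05]), 'eef_pos': array([0.18780873, 0.51660043, 0.24475   ]), 'ee_rot': array([-1.59084071e-04,  1.73510973e-01,  9.84831755e-01, -5.76189819e-04]), 'wrist_force': array([-0.26132296, -1.21605847,  0.24247562]), 'ft_torque': array([0.03064752, 0.00350874, 0.03934171]), 'gripper_force': 0.0, 'opening': 1.0014430283332327}
top 489.61376190057524 319.829530640488 190.98622493308648 [[ 2.88669027e-02 -9.99582777e-01 -9.86847940e-04]
 [-9.92997291e-01 -2.85635492e-02 -1.14632032e-01]
 [ 1.14556017e-01  4.28900905e-03 -9.93407531e-01]] [-0.02081981  0.54949782  1.16909471]
top red_wheel 0.88 [391.2 186.6  51.1  55.1]
top red_wheel 0.59 [372.4 112.8  49.5  47. ]
top red_wheel 0.56 [430.9 266.8  57.6  51.5]
top red_handle 0.61 [392.8 121.2  10.7  11.5]
top red_handle 0.47 [453.7 273.8  14.4  12.5]
top red_handle 0.46 [370.3 181.6   9.4   8. ]
scene 385.77771654857963 319.825798597501 198.2041417203509 [[ 0.53776861  0.84308481 -0.00359479]
 [ 0.59311786 -0.3813485  -0.70907301]
 [-0.59917955  0.37918507 -0.70512591]] [-0.26458584 -0.24124664  1.39694335]
scene red_wheel 0.97 [330.6 274.8  58.   49.5]
scene red_wheel 0.93 [210.4 201.3  55.5  35. ]
scene red_wheel 0.73 [395.9 154.1  21.   20.1]
scene red_wheel 0.66 [272.  231.7  49.8  43.2]
scene red_handle 0.64 [302.4 267.4   7.6  21.2]
scene red_handle 0.62 [294.6 216.    9.1  21.8]
scene red_handle 0.56 [339.  239.2  47.8  47.3]
scene red_handle 0.54 [189.6 198.2   8.8  16.4]
```

View pics/a.png

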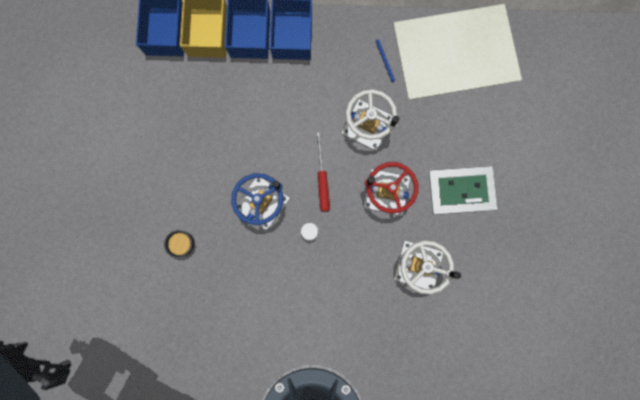

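View pics/b.png

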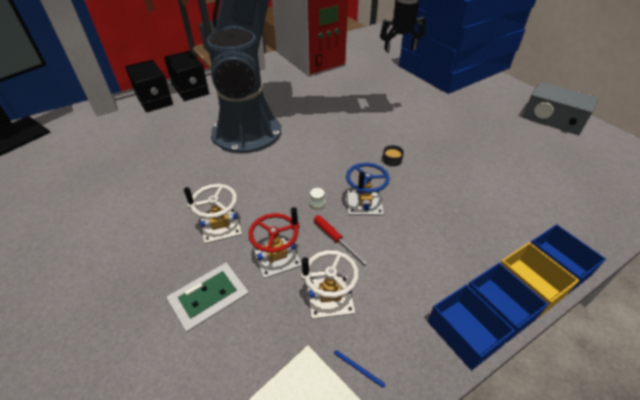

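```bash
cat > h.py <<'E'
from workcell import monitor,get_image,masks_of
import cv2,numpy as np
def back(p,uv,z):
    R=np.array(p["R"]);t=np.array(p["t"])
    d=R.T@np.array([(uv[0]-p["cx"])/p["fx"],(uv[1]-p["cy"])/p["fy"],1]);c=-R.T@t
    return c+d*(z-c[2])/d[2]
def proj(p,X):
    q=np.array(p["R"])@X+p["t"];return [q[0]/q[2]*p["fx"]+p["cx"],q[1]/q[2]*p["fy"]+p["cy"]]
def red(p,c,r=45):
    im=p["image"].astype(int);m=(im[...,0]>90)&(im[...,1]<60)&(im[...,2]<70)
    yy,xx=np.nonzero(m);k=np.hypot(xx-c[0],yy-c[1])<r
    return np.c_[xx[k],yy[k]]
def hub(p,c,r=45,z=.104):
    P=np.array([back(p,u,z)[:2] for u in red(p,c,r)])
    hull=cv2.convexHull(P.astype(np.float32)*1000)
    (x,y),rad=cv2.minEnclosingCircle(hull); return x,y,rad
E
python3 - <<'E'
from h import *
a=get_image("top");b=get_image("scene")
print(hub(a,(391,187),33),hub(b,(275,232),36))
for p,n in((a,"top"),(b,"scene")):
  for m in masks_of(p,"red_handle"):
    print(n,round(m["score"],2),np.round(m["rect"],1),np.round(back(p,m["rect"][:2],.135)*1000)[:2])
for uv in((371,113),(431,267),(258,200)): print(np.round(back(a,uv,.104)*1000))
c=[np.vstack([cv2.resize(p["image"][y-50:y+50,x-80:x+80],None,fx=5,fy=5,interpolation=2)[:300*2][:500] for _ in [0]]) for p,x,y in((a,391,187),(b,275,232))]
cv2.imwrite("pics/c.png",cv2.resize(np.hstack(c)[...,::-1],(800,250)))
E
```

```text
(554.4509887695312, -169.47344970703125, 59.8080940246582) (557.3663330078125, -170.35719299316406, 62.046409606933594)
top 0.61 [369.7 179.7  10.6   7.8] [ 567. -117.]
top 0.46 [453.1 274.2  14.2  10.1] [ 362. -303.]
scene 0.56 [294.4 214.9   5.   16.1] [ 561. -116.]
scene 0.46 [301.9 266.    7.5  18.3] [ 697. -176.]
[ 729. -120.  104.]
[ 376. -262.  104.]
[517. 136. 104.]
```

View pics/c.png

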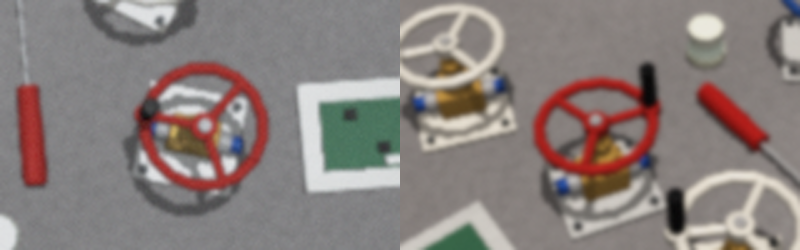

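carry_out:
  plan:
    - [[0, 0, 0, 0, 0, -0.0185, 45], [0, 0, 0, 0, 0, -0.0185, 45], [0, 0, 0, 0, 0, -0.0185, 45], [-0.078, -0.132, 0, 0, 0, 0, 45], [-0.078, -0.132, 0, 0, 0, 0, 45], [-0.078, -0.132, 0, 0, 0, 0, 45], [-0.078, -0.132, 0, 0, 0, 0, 45], [-0.078, -0.132, 0, 0, 0, 0, 45], [-0.078, -0.132, 0, 0, 0, 0, 45], [-0.078, -0.132, 0, 0, 0, 0, 45], [-0.078, -0.132, 0, 0, 0, 0, 45], [-0.078, -0.132, 0, 0, 0, 0, 45]]

```text
time: 1.5
eef_pos: [0.3288, 0.2779, 0.2455]
ee_rot: [0.0, -0.0, 1.0, 0.0]
wrist_force: [0.3, 1.0, 0.4]
opening: 0.524
gripper_force: 0.0
```

carry_out:
  plan:
    - [[-0.078, -0.132, 0, 0, 0, 0, 45], [-0.078, -0.132, 0, 0, 0, 0, 45], [-0.078, -0.132, 0, 0, 0, 0, 45], [-0.078, -0.132, 0, 0, 0, 0, 45], [-0.078, -0.132, 0, 0, 0, 0, 45], [-0.078, -0.132, 0, 0, 0, 0, 45], [-0.078, -0.132, 0, 0, 0, 0, 45], [-0.078, -0.132, 0, 0, 0, 0, 45], [-0.078, -0.132, 0, 0, 0, 0, 45], [-0.078, -0.132, 0, 0, 0, 0, 45], [-0.078, -0.132, 0, 0, 0, 0, 45], [-0.078, -0.132, 0, 0, 0, 0, 45]]

```text
time: 2.5
eef_pos: [0.5161, -0.0391, 0.2454]
ee_rot: [0.0, 0.0, 1.0, -0.0]
wrist_force: [0.9, 0.5, 0.6]
opening: 0.524
gripper_force: 0.0
```

carry_out:
  plan:
    - [[-0.08, -0.128, 0, 0, 0, 0, 45], [-0.08, -0.128, 0, 0, 0, 0, 45], [-0.08, -0.128, 0, 0, 0, 0, 45], [0, 0, 0.1, 0, 0, 0, 45], [0, 0, 0.1, 0, 0, 0, 45], [0, 0, 0, 0, 0, 0, 45]]

```text
time: 3.0
eef_pos: [0.562, -0.1144, 0.2018]
ee_rot: [-0.003, 0.0, 1.0, 0.001]
wrist_force: [-0.6, 0.2, -0.1]
opening: 0.526
gripper_force: 0.0
```

```bash
python3 - <<'E'
from h import *
a=get_image("top");b=get_image("scene");s=monitor.get_state();e=s["eef_pos"];print(e,s["ee_rot"],s["qpos"])
o=[]
for p,w in((a,(391,187)),(b,(275,232))):
  im=p["image"].copy()
  im=cv2.resize(im[w[1]-50:w[1]+50,w[0]-50:w[0]+50],None,fx=4,fy=4,interpolation=2)
  for X in (e+[0,0,-.014],np.array([.564,-.116,.16]),np.array([.564,-.116,.11])):
    u=proj(p,X);cv2.circle(im,(int((u[0]-w[0]+50.5)*4),int((u[1]-w[1]+50.5)*4)),2,(0,255,0),-1)
  o.append(im)
cv2.imwrite("pics/d.png",np.hstack(o)[...,::-1])
E
```

```text
[ 0.56334557 -0.11422403  0.20536613] [-4.95201396e-04 -2.42204998e-05  9.99999866e-01  1.49482794e-04] [-2.81038542e-01  4.38961288e-01  1.62615543e+00  1.42143181e-05
  1.07751040e+00 -1.85189005e+00]
```

View pics/d.png

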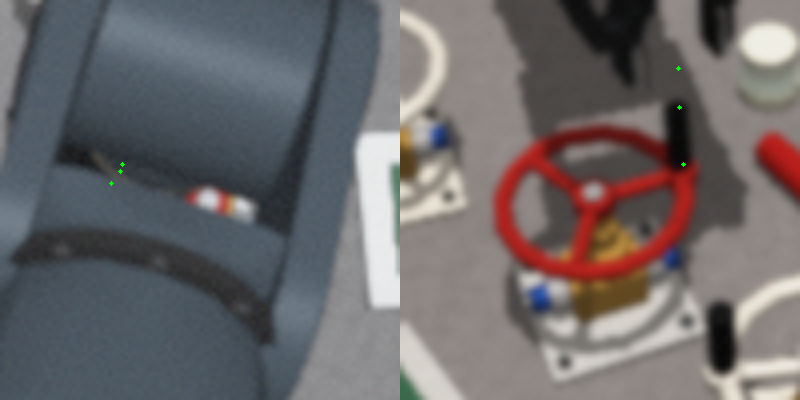

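carry_out:
  plan:
    - [[0, -0.008, 0.09, 0, 0, 0, 45], [0, 0, 0.09, 0, 0, 0, 45], [0, 0, 0.09, 0, 0, 0, 45], [0, 0, 0.095, 0, 0, 0, 45], [0, 0, 0, 0, 0, 0, 45], [0, 0, 0, 0, 0, 0, 12], [0, 0, 0, 0, 0, 0, 12], [0, 0, 0, 0, 0, 0, 12], [0, 0, 0, 0, 0, 0, 12], [0, 0, 0, 0, 0, 0, 12]]
  grip_force: 50

```text
time: 3.93
eef_pos: [0.5645, -0.1169, 0.1345]
ee_rot: [0.002, -0.0, 1.0, -0.001]
wrist_force: [-0.3, -5.8, 4.3]
opening: 0.171
gripper_force: 48.7
```

```bash
python3 - <<'E'
from h import *
b=get_image("scene");s=monitor.get_state();print({k:np.round(v,4) for k,v in s.items()})
im=b["image"][182:282,225:325];cv2.imwrite("pics/e.png",cv2.resize(im,None,fx=4,fy=4,interpolation=2)[...,::-1])
# chord rows, clockwise, hub (556,-170)
E
```

```text
{'time': np.float64(3.9833), 'qpos': array([-2.8450e-01,  5.3040e-01,  1.6793e+00, -1.3000e-03,  9.2840e-01,
       -1.8545e+00]), 'qd': array([ 0.0005, -0.0005,  0.0003,  0.0001, -0.0002, -0.0014]), 'tau': array([ 2.9603e+00, -5.4747e+01, -2.3772e+01,  9.6400e-01,  8.8200e-02,
        3.3000e-03]), 'eef_pos': array([ 0.5645, -0.1169,  0.1344]), 'ee_rot': array([ 0.0016, -0.    ,  1.    , -0.001 ]), 'wrist_force': array([-0.641 , -4.9497,  2.4156]), 'ft_torque': array([-0.7082,  0.1364, -0.0059]), 'gripper_force': np.float64(48.7279), 'opening': np.float64(0.1717)}
```

View pics/e.png

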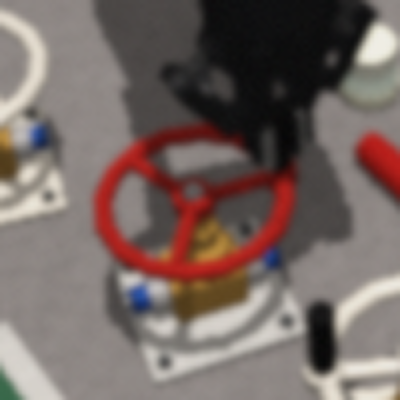

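```bash
cat > gen.py <<'E'
import numpy as np,sys
# gen.py cx cy hubx huby a0 step n : tool increments (units 0.2 m) to follow circle
cx,cy,hx,hy,a0,st,n=map(float,sys.argv[1:8])
for i in range(1,int(n)+1):
    a=np.radians(a0+st*i);tx,ty=hx+55*np.cos(a),hy+55*np.sin(a)
    ux,uy=round(-(tx-cx)/200,3),round((ty-cy)/200,3);cx-=ux*200;cy+=uy*200
    print(f"[{ux}, {uy}, 0, 0, 0, 0, 12],",end=" " if i%12 else "\n")
print("\nend cmd",round(cx,1),round(cy,1),"ang",a0+st*n)
E
python3 gen.py 563.9 -116 556 -171 81.1 -12.5 12
```

```text
[-0.061, -0.019, 0, 0, 0, 0, 12], [-0.053, -0.028, 0, 0, 0, 0, 12], [-0.046, -0.038, 0, 0, 0, 0, 12], [-0.036, -0.048, 0, 0, 0, 0, 12], [-0.025, -0.054, 0, 0, 0, 0, 12], [-0.013, -0.059, 0, 0, 0, 0, 12], [0.0, -0.06, 0, 0, 0, 0, 12], [0.013, -0.058, 0, 0, 0, 0, 12], [0.026, -0.054, 0, 0, 0, 0, 12], [0.036, -0.048, 0, 0, 0, 0, 12], [0.046, -0.038, 0, 0, 0, 0, 12], [0.054, -0.028, 0, 0, 0, 0, 12],

end cmd 575.7 -222.4 ang -68.9
```

carry_out:
  plan:
    - [[-0.061, -0.019, 0, 0, 0, 0, 12], [-0.053, -0.028, 0, 0, 0, 0, 12], [-0.046, -0.038, 0, 0, 0, 0, 12], [-0.036, -0.048, 0, 0, 0, 0, 12], [-0.025, -0.054, 0, 0, 0, 0, 12], [-0.013, -0.059, 0, 0, 0, 0, 12], [0, 0, 0, 0, 0, 0, 12], [0, 0, 0, 0, 0, 0, 12]]
  grip_force: 50

```text
time: 4.65
eef_pos: [0.61, -0.1663, 0.1344]
ee_rot: [-0.0, 0.0, 1.0, -0.001]
wrist_force: [-7.9, -1.8, 7.5]
opening: 0.173
gripper_force: 49.6
```

carry_out:
  plan:
    - [[0.0, -0.06, 0, 0, 0, 0, 12], [0.013, -0.058, 0, 0, 0, 0, 12], [0.026, -0.054, 0, 0, 0, 0, 12], [0.036, -0.048, 0, 0, 0, 0, 12], [0, 0, 0, 0, 0, 0, 12], [0, 0, 0, 0, 0, 0, 12]]

```text
time: 5.15
eef_pos: [0.5949, -0.2093, 0.1344]
ee_rot: [0.0, 0.0, 1.0, 0.0]
wrist_force: [-5.9, 4.2, 7.5]
opening: 0.171
gripper_force: 49.8
```

```bash
python3 - <<'E'
from scipy.optimize import least_squares as L
import numpy as np
P=np.array([[564.5,-116.9],[610,-166.3],[594.9,-209.3]])
r=L(lambda h:np.hypot(*(P-h).T)-55,[556,-171]);h=r.x;print(h,r.fun,np.degrees(np.arctan2(*(P-h).T[::-1])))
r=L(lambda h:np.hypot(*(P-h[:2]).T)-h[2],[556,-171,55]);print(r.x)
E
python3 gen.py 595.7 -209.2 555 -171 -43.9 -10 3
```

```text
[ 555.24265008 -171.14213006] [ 0.02642275 -0.02897496  0.03388448] [ 80.3148074    5.05345574 -43.89606117]
[ 555.13096979 -171.1833173    55.08590803]
[0.041, -0.031, 0, 0, 0, 0, 12], [0.042, -0.025, 0, 0, 0, 0, 12], [0.044, -0.017, 0, 0, 0, 0, 12], 
end cmd 570.3 -223.8 ang -73.9
```

```bash
python3 gen.py 595.7 -209.2 555.2 -171.1 -43.9 -5 72 | sed 's/, 0, 0, 0, 0, 12\]/]/g' | python3 -c "
import sys
for l in sys.stdin: print(l.strip())"
```

```text
[0.022, -0.017], [0.018, -0.015], [0.02, -0.013], [0.022, -0.011], [0.022, -0.01], [0.022, -0.008], [0.024, -0.005], [0.023, -0.004], [0.024, -0.001], [0.024, 0.0], [0.024, 0.003], [0.024, 0.005],
[0.023, 0.006], [0.022, 0.009], [0.021, 0.011], [0.021, 0.012], [0.019, 0.014], [0.018, 0.016], [0.017, 0.018], [0.015, 0.018], [0.013, 0.02], [0.011, 0.022], [0.01, 0.022], [0.008, 0.022],
[0.005, 0.024], [0.004, 0.023], [0.001, 0.024], [-0.0, 0.024], [-0.003, 0.024], [-0.005, 0.024], [-0.006, 0.023], [-0.009, 0.022], [-0.011, 0.021], [-0.012, 0.021], [-0.014, 0.019], [-0.016, 0.018],
[-0.018, 0.017], [-0.018, 0.015], [-0.02, 0.013], [-0.022, 0.011], [-0.022, 0.01], [-0.022, 0.008], [-0.024, 0.005], [-0.023, 0.004], [-0.024, 0.001], [-0.024, -0.0], [-0.024, -0.003], [-0.024, -0.005],
[-0.023, -0.006], [-0.022, -0.009], [-0.021, -0.011], [-0.021, -0.012], [-0.019, -0.014], [-0.018, -0.016], [-0.017, -0.018], [-0.015, -0.018], [-0.013, -0.02], [-0.011, -0.022], [-0.01, -0.022], [-0.008, -0.022],
[-0.005, -0.024], [-0.004, -0.023], [-0.001, -0.024], [0.0, -0.024], [0.003, -0.024], [0.005, -0.024], [0.006, -0.023], [0.009, -0.022], [0.011, -0.021], [0.012, -0.021], [0.014, -0.019], [0.016, -0.018],

end cmd 594.9 -209.2 ang -403.9
```

carry_out:
  plan:
    - [[0.022, -0.017, 0, 0, 0, 0, 12], [0.018, -0.015, 0, 0, 0, 0, 12], [0.02, -0.013, 0, 0, 0, 0, 12], [0.022, -0.011, 0, 0, 0, 0, 12], [0.022, -0.01, 0, 0, 0, 0, 12], [0.022, -0.008, 0, 0, 0, 0, 12]]

```text
time: 5.65
eef_pos: [0.5708, -0.224, 0.1344]
ee_rot: [0.002, 0.0, 1.0, -0.0]
wrist_force: [0.2, 5.4, 8.8]
opening: 0.169
gripper_force: 49.6
```

carry_out:
  plan:
    - [[0.024, -0.005, 0, 0, 0, 0, 12], [0.023, -0.004, 0, 0, 0, 0, 12], [0.024, -0.001, 0, 0, 0, 0, 12]]

```text
time: 5.9
eef_pos: [0.5568, -0.2263, 0.1344]
ee_rot: [0.002, 0.0, 1.0, -0.001]
wrist_force: [1.7, 2.4, 6.0]
opening: 0.173
gripper_force: 49.6
```

carry_out:
  plan:
    - [[0.024, 0, 0, 0, 0, 0, 12], [0.024, 0.003, 0, 0, 0, 0, 12], [0.024, 0.005, 0, 0, 0, 0, 12]]

```text
time: 6.15
eef_pos: [0.5426, -0.2249, 0.1344]
ee_rot: [0.002, 0.0, 1.0, -0.001]
wrist_force: [2.4, 2.3, 6.2]
opening: 0.17
gripper_force: 49.6
```

carry_out:
  plan:
    - [[0.023, 0.006, 0, 0, 0, 0, 12], [0.022, 0.009, 0, 0, 0, 0, 12], [0.021, 0.011, 0, 0, 0, 0, 12]]

```text
time: 6.4
eef_pos: [0.5293, -0.2199, 0.1344]
ee_rot: [0.002, 0.0, 1.0, -0.001]
wrist_force: [1.9, -1.4, 6.2]
opening: 0.175
gripper_force: 49.6
```

carry_out:
  plan:
    - [[0.021, 0.012, 0, 0, 0, 0, 12], [0.019, 0.014, 0, 0, 0, 0, 12], [0.018, 0.016, 0, 0, 0, 0, 12]]

```text
time: 6.65
eef_pos: [0.5177, -0.2117, 0.1344]
ee_rot: [0.002, 0.0, 1.0, -0.001]
wrist_force: [1.1, -1.2, 6.9]
opening: 0.171
gripper_force: 49.6
```

carry_out:
  plan:
    - [[0.017, 0.018, 0, 0, 0, 0, 12], [0.015, 0.018, 0, 0, 0, 0, 12], [0.013, 0.02, 0, 0, 0, 0, 12]]

```text
time: 6.9
eef_pos: [0.5085, -0.2006, 0.1344]
ee_rot: [0.002, 0.0, 1.0, -0.001]
wrist_force: [-0.9, -3.8, 8.1]
opening: 0.17
gripper_force: 49.7
```

carry_out:
  plan:
    - [[0.011, 0.022, 0, 0, 0, 0, 12], [0.01, 0.022, 0, 0, 0, 0, 12], [0.008, 0.022, 0, 0, 0, 0, 12]]

```text
time: 7.15
eef_pos: [0.5024, -0.1873, 0.1344]
ee_rot: [0.001, -0.0, 1.0, -0.001]
wrist_force: [-2.5, -2.1, 9.8]
opening: 0.175
gripper_force: 49.7
```

carry_out:
  plan:
    - [[0.005, 0.024, 0, 0, 0, 0, 12], [0.004, 0.023, 0, 0, 0, 0, 12], [0.001, 0.024, 0, 0, 0, 0, 12]]

```text
time: 7.4
eef_pos: [0.5001, -0.1729, 0.1343]
ee_rot: [0.001, -0.0, 1.0, -0.001]
wrist_force: [-5.8, -2.4, 12.7]
opening: 0.172
gripper_force: 50.0
```

carry_out:
  plan:
    - [[0, 0.024, -0.004, 0, 0, 0, 12], [-0.003, 0.024, -0.004, 0, 0, 0, 12], [-0.005, 0.024, 0, 0, 0, 0, 12]]

```text
time: 7.65
eef_pos: [0.5017, -0.1577, 0.1345]
ee_rot: [0.0, 0.0, 1.0, -0.0]
wrist_force: [-1.3, -2.1, 2.0]
opening: 0.174
gripper_force: 49.3
```

carry_out:
  plan:
    - [[-0.006, 0.023, 0, 0, 0, 0, 12], [-0.009, 0.022, 0, 0, 0, 0, 12], [-0.011, 0.021, 0, 0, 0, 0, 12]]

```text
time: 7.9
eef_pos: [0.5071, -0.1442, 0.1344]
ee_rot: [0.0, -0.0, 1.0, -0.0]
wrist_force: [-2.3, -0.5, 7.8]
opening: 0.176
gripper_force: 49.7
```

carry_out:
  plan:
    - [[-0.012, 0.021, 0, 0, 0, 0, 12], [-0.014, 0.019, 0, 0, 0, 0, 12], [-0.016, 0.018, 0, 0, 0, 0, 12]]

```text
time: 8.15
eef_pos: [0.5157, -0.1326, 0.1344]
ee_rot: [0.0, -0.0, 1.0, -0.0]
wrist_force: [-1.5, -1.5, 5.7]
opening: 0.17
gripper_force: 49.7
```

carry_out:
  plan:
    - [[-0.018, 0.017, 0, 0, 0, 0, 12], [-0.018, 0.015, 0, 0, 0, 0, 12], [-0.02, 0.013, 0, 0, 0, 0, 12]]

```text
time: 8.4
eef_pos: [0.5271, -0.1237, 0.1344]
ee_rot: [0.001, -0.0, 1.0, -0.0]
wrist_force: [-0.7, -1.9, 5.7]
opening: 0.171
gripper_force: 49.8
```

carry_out:
  plan:
    - [[-0.022, 0.011, 0, 0, 0, 0, 12], [-0.022, 0.01, 0, 0, 0, 0, 12], [-0.022, 0.008, 0, 0, 0, 0, 12]]

```text
time: 8.65
eef_pos: [0.5403, -0.1181, 0.1344]
ee_rot: [0.001, -0.0, 1.0, -0.0]
wrist_force: [-1.4, -4.2, 5.6]
opening: 0.173
gripper_force: 49.9
```

carry_out:
  plan:
    - [[-0.024, 0.005, 0, 0, 0, 0, 12], [-0.023, 0.004, 0, 0, 0, 0, 12], [-0.024, 0.001, 0, 0, 0, 0, 12]]

```text
time: 8.9
eef_pos: [0.5544, -0.1161, 0.1344]
ee_rot: [0.0, -0.0, 1.0, -0.0]
wrist_force: [-1.2, -3.4, 6.6]
opening: 0.172
gripper_force: 49.9
```

carry_out:
  plan:
    - [[-0.024, 0, 0, 0, 0, 0, 12], [-0.024, -0.003, 0, 0, 0, 0, 12], [-0.024, -0.005, 0, 0, 0, 0, 12]]

```text
time: 9.15
eef_pos: [0.5687, -0.1178, 0.1344]
ee_rot: [0.0, -0.0, 1.0, -0.0]
wrist_force: [-3.5, -3.2, 6.7]
opening: 0.173
gripper_force: 50.0
```

carry_out:
  plan:
    - [[-0.023, -0.006, 0, 0, 0, 0, 12], [-0.022, -0.009, 0, 0, 0, 0, 12], [-0.021, -0.011, 0, 0, 0, 0, 12]]

```text
time: 9.4
eef_pos: [0.5817, -0.123, 0.1344]
ee_rot: [0.0, -0.0, 1.0, -0.0]
wrist_force: [-3.4, -2.8, 7.1]
opening: 0.17
gripper_force: 50.0
```

carry_out:
  plan:
    - [[-0.021, -0.012, 0, 0, 0, 0, 12], [-0.019, -0.014, 0, 0, 0, 0, 12], [-0.018, -0.016, 0, 0, 0, 0, 12]]

```text
time: 9.65
eef_pos: [0.5931, -0.1314, 0.1344]
ee_rot: [-0.0, -0.0, 1.0, -0.0]
wrist_force: [-5.4, -2.1, 7.7]
opening: 0.171
gripper_force: 50.1
```

carry_out:
  plan:
    - [[-0.017, -0.018, 0, 0, 0, 0, 12], [-0.015, -0.018, 0, 0, 0, 0, 12], [-0.013, -0.02, 0, 0, 0, 0, 12]]

```text
time: 9.9
eef_pos: [0.602, -0.1425, 0.1344]
ee_rot: [-0.0, -0.0, 1.0, -0.0]
wrist_force: [-5.2, -1.1, 8.4]
opening: 0.171
gripper_force: 50.0
```

carry_out:
  plan:
    - [[-0.011, -0.022, 0, 0, 0, 0, 12], [-0.01, -0.022, 0, 0, 0, 0, 12], [-0.008, -0.022, 0, 0, 0, 0, 12]]

```text
time: 10.15
eef_pos: [0.6079, -0.1556, 0.1344]
ee_rot: [-0.0, -0.0, 1.0, 0.0]
wrist_force: [-5.5, -0.0, 8.6]
opening: 0.172
gripper_force: 50.0
```

carry_out:
  plan:
    - [[-0.005, -0.024, 0, 0, 0, 0, 12], [-0.004, -0.023, 0, 0, 0, 0, 12], [-0.001, -0.024, 0, 0, 0, 0, 12]]

```text
time: 10.4
eef_pos: [0.61, -0.1696, 0.1344]
ee_rot: [0.0, -0.0, 1.0, 0.0]
wrist_force: [-2.3, 2.4, 6.7]
opening: 0.172
gripper_force: 50.0
```

carry_out:
  plan:
    - [[0, -0.024, 0, 0, 0, 0, 12], [0.003, -0.024, 0, 0, 0, 0, 12], [0.005, -0.024, 0, 0, 0, 0, 12]]

```text
time: 10.65
eef_pos: [0.6086, -0.1839, 0.1344]
ee_rot: [0.0, -0.0, 1.0, 0.0]
wrist_force: [-1.1, 1.5, 5.8]
opening: 0.173
gripper_force: 50.0
```

carry_out:
  plan:
    - [[0.006, -0.023, 0, 0, 0, 0, 12], [0.009, -0.022, 0, 0, 0, 0, 12], [0.011, -0.021, 0, 0, 0, 0, 12]]

```text
time: 10.9
eef_pos: [0.6035, -0.1971, 0.1345]
ee_rot: [0.001, -0.0, 1.0, 0.0]
wrist_force: [0.2, 2.4, 5.0]
opening: 0.169
gripper_force: 49.9
```

carry_out:
  plan:
    - [[0.012, -0.021, 0, 0, 0, 0, 12], [0.014, -0.019, 0, 0, 0, 0, 12], [0.016, -0.018, 0, 0, 0, 0, 12]]

```text
time: 11.15
eef_pos: [0.5952, -0.2088, 0.1345]
ee_rot: [0.001, 0.0, 1.0, 0.0]
wrist_force: [0.9, 2.6, 5.1]
opening: 0.168
gripper_force: 49.9
```

carry_out:
  plan:
    - [[0.018, -0.017, 0, 0, 0, 0, 12], [0.018, -0.015, 0, 0, 0, 0, 12], [0.02, -0.013, 0, 0, 0, 0, 12]]

```text
time: 11.4
eef_pos: [0.5841, -0.2179, 0.1345]
ee_rot: [0.001, 0.0, 1.0, 0.0]
wrist_force: [2.1, 2.1, 5.1]
opening: 0.168
gripper_force: 49.9
```

carry_out:
  plan:
    - [[0.022, -0.011, 0, 0, 0, 0, 12], [0.022, -0.01, 0, 0, 0, 0, 12], [0.022, -0.008, 0, 0, 0, 0, 12]]

```text
time: 11.65
eef_pos: [0.5706, -0.224, 0.1344]
ee_rot: [0.001, 0.0, 1.0, -0.0]
wrist_force: [2.4, 0.4, 5.6]
opening: 0.17
gripper_force: 49.9
```

carry_out:
  plan:
    - [[0.024, -0.005, 0, 0, 0, 0, 12], [0.023, -0.004, 0, 0, 0, 0, 12], [0.024, -0.001, 0, 0, 0, 0, 12]]

```text
time: 11.9
eef_pos: [0.5564, -0.2262, 0.1345]
ee_rot: [0.001, 0.0, 1.0, -0.0]
wrist_force: [1.7, -1.5, 5.4]
opening: 0.173
gripper_force: 49.9
```

carry_out:
  plan:
    - [[0.024, 0, 0, 0, 0, 0, 12], [0.024, 0.003, 0, 0, 0, 0, 12], [0.024, 0.005, 0, 0, 0, 0, 12]]

```text
time: 12.15
eef_pos: [0.5442, -0.2252, 0.1349]
ee_rot: [0.004, 0.0, 1.0, -0.001]
wrist_force: [37.2, -5.4, -21.3]
opening: 0.173
gripper_force: 48.9
```

carry_out:
  plan:
    - [[0, 0, 0, 0, 0, 0, 12], [-0.007, 0, 0, 0, 0, 0, 12], [0, 0, 0, 0, 0, 0, 12], [0, 0, 0, 0, 0, 0, 12]]

```text
time: 12.48
eef_pos: [0.5449, -0.2252, 0.1345]
ee_rot: [0.003, 0.0, 1.0, -0.001]
wrist_force: [10.2, -5.4, -0.4]
opening: 0.171
gripper_force: 50.6
```

```bash
python3 - <<'E'
from h import *
b=get_image("scene");s=monitor.get_state();print(s["eef_pos"],s["ee_rot"],s["wrist_force"])
cv2.imwrite("pics/stop.png",b["image"][...,::-1]);np.save("stop.npy",b["image"])
E
```

```text
[ 0.54491465 -0.22523194  0.13454901] [ 2.63758645e-03  7.37682799e-05  9.99995732e-01 -1.25433145e-03] [10.81528246 -6.39399273 -0.25678867]
```

```bash
python3 gen.py 543.3 -224.9 555.2 -171.1 -100.8 12 60
```

```text
[-0.065, -0.006, 0, 0, 0, 0, 12], [-0.057, 0.007, 0, 0, 0, 0, 12], [-0.055, 0.019, 0, 0, 0, 0, 12], [-0.049, 0.03, 0, 0, 0, 0, 12], [-0.042, 0.039, 0, 0, 0, 0, 12], [-0.032, 0.048, 0, 0, 0, 0, 12], [-0.023, 0.053, 0, 0, 0, 0, 12], [-0.011, 0.056, 0, 0, 0, 0, 12], [0.002, 0.057, 0, 0, 0, 0, 12], [0.013, 0.056, 0, 0, 0, 0, 12], [0.024, 0.052, 0, 0, 0, 0, 12], [0.035, 0.046, 0, 0, 0, 0, 12],
[0.044, 0.038, 0, 0, 0, 0, 12], [0.05, 0.028, 0, 0, 0, 0, 12], [0.055, 0.016, 0, 0, 0, 0, 12], [0.057, 0.005, 0, 0, 0, 0, 12], [0.057, -0.007, 0, 0, 0, 0, 12], [0.055, -0.019, 0, 0, 0, 0, 12], [0.049, -0.03, 0, 0, 0, 0, 12], [0.042, -0.039, 0, 0, 0, 0, 12], [0.032, -0.048, 0, 0, 0, 0, 12], [0.023, -0.053, 0, 0, 0, 0, 12], [0.011, -0.056, 0, 0, 0, 0, 12], [-0.002, -0.057, 0, 0, 0, 0, 12],
[-0.013, -0.056, 0, 0, 0, 0, 12], [-0.024, -0.052, 0, 0, 0, 0, 12], [-0.035, -0.046, 0, 0, 0, 0, 12], [-0.044, -0.038, 0, 0, 0, 0, 12], [-0.05, -0.028, 0, 0, 0, 0, 12], [-0.055, -0.016, 0, 0, 0, 0, 12], [-0.057, -0.005, 0, 0, 0, 0, 12], [-0.057, 0.007, 0, 0, 0, 0, 12], [-0.055, 0.019, 0, 0, 0, 0, 12], [-0.049, 0.03,
[... 203 characters left out ...]
0, 0, 12], [0.024, 0.052, 0, 0, 0, 0, 12], [0.035, 0.046, 0, 0, 0, 0, 12], [0.044, 0.038, 0, 0, 0, 0, 12], [0.05, 0.028, 0, 0, 0, 0, 12], [0.055, 0.016, 0, 0, 0, 0, 12], [0.057, 0.005, 0, 0, 0, 0, 12], [0.057, -0.007, 0, 0, 0, 0, 12], [0.055, -0.019, 0, 0, 0, 0, 12],
[0.049, -0.03, 0, 0, 0, 0, 12], [0.042, -0.039, 0, 0, 0, 0, 12], [0.032, -0.048, 0, 0, 0, 0, 12], [0.023, -0.053, 0, 0, 0, 0, 12], [0.011, -0.056, 0, 0, 0, 0, 12], [-0.002, -0.057, 0, 0, 0, 0, 12], [-0.013, -0.056, 0, 0, 0, 0, 12], [-0.024, -0.052, 0, 0, 0, 0, 12], [-0.035, -0.046, 0, 0, 0, 0, 12], [-0.044, -0.038, 0, 0, 0, 0, 12], [-0.05, -0.028, 0, 0, 0, 0, 12], [-0.055, -0.016, 0, 0, 0, 0, 12],

end cmd 544.9 -225.1 ang 619.2
```

carry_out:
  plan:
    - [[-0.065, -0.006, 0, 0, 0, 0, 12], [-0.057, 0.007, 0, 0, 0, 0, 12], [-0.055, 0.019, 0, 0, 0, 0, 12], [-0.049, 0.03, 0, 0, 0, 0, 12], [-0.042, 0.039, 0, 0, 0, 0, 12], [-0.032, 0.048, 0, 0, 0, 0, 12], [-0.023, 0.053, 0, 0, 0, 0, 12], [-0.011, 0.056, 0, 0, 0, 0, 12], [0.002, 0.057, 0, 0, 0, 0, 12], [0.013, 0.056, 0, 0, 0, 0, 12], [0.024, 0.052, 0, 0, 0, 0, 12], [0.035, 0.046, 0, 0, 0, 0, 12]]

```text
time: 13.53
eef_pos: [0.5948, -0.133, 0.1344]
ee_rot: [0.0, -0.0, 1.0, -0.001]
wrist_force: [-4.3, -8.1, 7.6]
opening: 0.169
gripper_force: 51.6
```

carry_out:
  plan:
    - [[0.044, 0.038, 0, 0, 0, 0, 12], [0.05, 0.028, 0, 0, 0, 0, 12], [0.055, 0.016, 0, 0, 0, 0, 12], [0.057, 0.005, 0, 0, 0, 0, 12], [0.057, -0.007, 0, 0, 0, 0, 12], [0.055, -0.019, 0, 0, 0, 0, 12], [0.049, -0.03, 0, 0, 0, 0, 12], [0.042, -0.039, 0, 0, 0, 0, 12], [0.032, -0.048, 0, 0, 0, 0, 12], [0.023, -0.053, 0, 0, 0, 0, 12], [0.011, -0.056, 0, 0, 0, 0, 12], [-0.002, -0.057, 0, 0, 0, 0, 12]]

```text
time: 14.53
eef_pos: [0.5002, -0.1778, 0.1344]
ee_rot: [0.0, 0.0, 1.0, 0.0]
wrist_force: [3.7, 2.8, 7.3]
opening: 0.174
gripper_force: 51.6
```

carry_out:
  plan:
    - [[-0.013, -0.056, 0, 0, 0, 0, 12], [-0.024, -0.052, 0, 0, 0, 0, 12], [-0.035, -0.046, 0, 0, 0, 0, 12], [-0.044, -0.038, 0, 0, 0, 0, 12], [-0.05, -0.028, 0, 0, 0, 0, 12], [-0.055, -0.016, 0, 0, 0, 0, 12], [-0.057, -0.005, 0, 0, 0, 0, 12], [-0.057, 0.007, 0, 0, 0, 0, 12], [-0.055, 0.019, 0, 0, 0, 0, 12], [-0.049, 0.03, 0, 0, 0, 0, 12], [-0.042, 0.039, 0, 0, 0, 0, 12], [-0.032, 0.048, 0, 0, 0, 0, 12]]

```text
time: 15.53
eef_pos: [0.6034, -0.1975, 0.1344]
ee_rot: [0.0, 0.0, 1.0, -0.0]
wrist_force: [-3.2, -1.7, 8.8]
opening: 0.171
gripper_force: 51.7
```

carry_out:
  plan:
    - [[-0.023, 0.053, 0, 0, 0, 0, 12], [-0.011, 0.056, 0, 0, 0, 0, 12], [0.002, 0.057, 0, 0, 0, 0, 12], [0.013, 0.056, 0, 0, 0, 0, 12], [0.024, 0.052, 0, 0, 0, 0, 12], [0.035, 0.046, 0, 0, 0, 0, 12], [0.044, 0.038, 0, 0, 0, 0, 12], [0.05, 0.028, 0, 0, 0, 0, 12], [0.055, 0.016, 0, 0, 0, 0, 12], [0.057, 0.005, 0, 0, 0, 0, 12], [0.057, -0.007, 0, 0, 0, 0, 12], [0.055, -0.019, 0, 0, 0, 0, 12]]

```text
time: 16.53
eef_pos: [0.5314, -0.1213, 0.1344]
ee_rot: [0.001, -0.0, 1.0, -0.001]
wrist_force: [5.9, -7.1, 4.3]
opening: 0.17
gripper_force: 51.4
```

carry_out:
  plan:
    - [[0.049, -0.03, 0, 0, 0, 0, 12], [0.042, -0.039, 0, 0, 0, 0, 12], [0.032, -0.048, 0, 0, 0, 0, 12], [0.023, -0.053, 0, 0, 0, 0, 12], [0.011, -0.056, 0, 0, 0, 0, 12], [-0.002, -0.057, 0, 0, 0, 0, 12], [-0.013, -0.056, 0, 0, 0, 0, 12], [-0.024, -0.052, 0, 0, 0, 0, 12], [-0.035, -0.046, 0, 0, 0, 0, 12], [-0.044, -0.038, 0, 0, 0, 0, 12], [-0.05, -0.028, 0, 0, 0, 0, 12]]

```text
time: 17.45
eef_pos: [0.5334, -0.222, 0.1344]
ee_rot: [-0.0, 0.0, 1.0, 0.0]
wrist_force: [0.0, 6.0, 10.2]
opening: 0.175
gripper_force: 51.9
```

Target (544.9, −225.2): last row plus settling.

carry_out:
  plan:
    - [[-0.028, -0.008, 0, 0, 0, 0, 12], [-0.027, -0.008, 0, 0, 0, 0, 12], [0, 0, 0, 0, 0, 0, 12], [0, 0, 0, 0, 0, 0, 12], [0, 0, 0, 0, 0, 0, 12]]

```text
time: 17.87
eef_pos: [0.5447, -0.2252, 0.1344]
ee_rot: [0.0, 0.0, 1.0, -0.0]
wrist_force: [1.7, -1.7, 7.6]
opening: 0.172
gripper_force: 51.8
```

```bash
python3 - <<'E'
from h import *
b=get_image("scene");s=monitor.get_state();print(s["eef_pos"],s["ee_rot"],s["wrist_force"])
o=np.load("stop.npy");im=np.hstack([cv2.resize(i[182:282,225:325],None,fx=4,fy=4,interpolation=2) for i in(o,b["image"])])
cv2.imwrite("pics/f.png",im[...,::-1])
E
```

```text
[ 0.54468031 -0.22522914  0.13443519] [ 4.61359878e-04  1.07639435e-04  9.99999841e-01 -3.04490636e-04] [ 0.43787083 -2.13667669  7.82925715]
```

View pics/f.png

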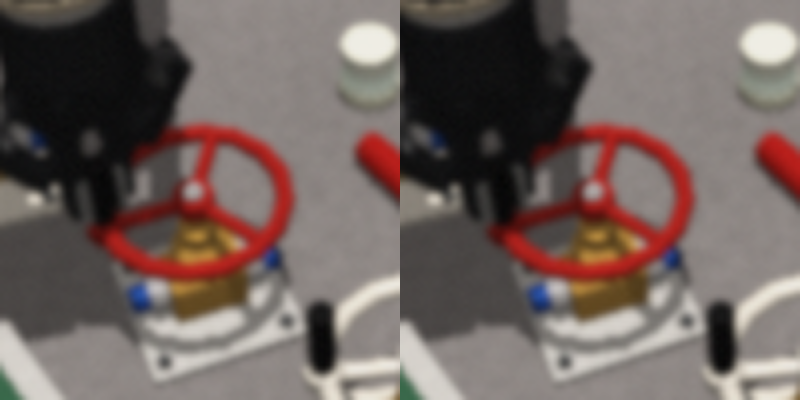

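The spokes and the grip sit at the same pixels in the stop picture (left) and now (right). The TCP is within 0.3 mm of where it was at the stop, and the handle is still gripped at about 50 N.

```bash
python3 -c "
from workcell import sign_off
print(sign_off())"
```

```text
the job is handed in; nothing more can be done
None
```

I turned the red valve clockwise to its stop, backed it off two full turns (fingers back within about 0.3 mm of their position at the stop), and handed the job in with the black handle still gripped and held still; the verdict was not shown.

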